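# Shut the strap clamp and lock it with the long pin

### The job

Swing the raised jaw of the strap clamp all the way down so that its tongue sits in the fork, then lock it: push the long-shanked lock pin fully home through both ears of the fork and the tongue, from whichever side of the fork has room, until the shoulder of its grip bears on the ear, and let go. Leave the short pin, the tool pot, the oilstone and the spool where they are.

Things in the scene. Friction and masses are not known exactly. Their poses are not given: they have to be found in the camera images.
- clamp: Fixed steel strap clamp on a base plate 260 x 74 x 12 mm (x, y, z); origin: centre of the plate's underside. x runs from the fork (x = -100 mm) to the jaw's hinge (x = +100 mm, 60 mm high, hinge axis along y). Between them lies a wooden bed 28 mm high.
- fork_eye (a point): Centre of the fork, 60 mm above the bench, axes as the clamp's. The fork is two upright ears, each 44 mm along x, 10 mm thick, tops 82 mm above the bench, outer faces at y = +24 and -24 mm, inner at +14 and -14 mm from this point; a 17 mm round hole along y goes through both.
- jaw (a joint): Angle of the clamp's jaw in rad: 0 = shut (end stop; the tongue's hole then lines up with the fork's), growing as its free end rises, to 1.15. The jaw is a bar 24 mm wide, 26 mm high, reaching 222 mm from the hinge; when shut its top is 73 mm above the bench. The stiff hinge stays where it is left; a few newtons move it.
- jaw_eye (a point): Centre of the hole in the tongue at the jaw's free end, 200 mm from the hinge axis. The tongue is 44 mm long, 34 mm high, 24 mm thick, with a 17 mm hole along the clamp's y; when shut its top is 77 mm above the bench.
- pin: Long steel lock pin, loose, lying flat: a square grip 60 mm long, 26 x 26 mm, with a round shank 14 mm in diameter, 78 mm long (last 14 mm tapered). Origin: centre of the grip's underside; x along the pin to the nose, z up; the pin's axis is 13 mm above the origin. 0.3 kg; balance point 14 mm ahead of the origin, so the shank hangs level in the air.
- pin_mid (a point): Point on the pin's axis 24 mm ahead of the grip's shoulder (54 mm ahead of the grip's centre); it lies at the fork's centre when the pin is fully home.
- pin_nose (a point): Tip of the pin's tapered nose, on its axis, 108 mm ahead of the grip's centre.
- short_pin: Bystander: a spare pin with the same 60 x 26 x 26 mm grip but a shank only 42 mm long. Origin and axes as for the long pin.
- tool_pot: Bystander: white pot of hand tools, 76 mm in diameter, 95 mm high, 165 mm high over the tools; it stands close beside the fork, on one side or the other, and leaves no room for the pin there. Origin at the centre of its underside.
- oilstone: Bystander: flat sharpening stone in a wooden holder, 110 x 56 mm and 24 mm high, lying on the other side of the fork; the pin passes above it. Origin at the centre of its underside, x along its length.
- spool: Bystander: upright wooden thread spool, 40 mm in diameter, 50 mm high, standing about 66 mm beside the long pin's axis. Origin at the centre of its underside.
Mind the look-alikes: they are no part of the job. Several things have the shape of the spool; the one meant has the colours described above.

How it is judged:
On the way, in this order (a step that is already met when the one before it is completed fails the run):
1. the jaw is fully shut (value of joint jaw below 0.04 rad), for 0.2 s.
2. the long pin is home through the fork and the tongue (distance between pin_mid and fork_eye below 0.008 m and angle between the x axis of pin and the y axis of clamp, either way round below 0.15 rad), for 0.2 s.
At the end, for the whole second after the job is handed in: The jaw is shut (within 0.04 rad), the long pin lies through both ears and the tongue, from either side, with its pin_mid point within 8 mm of the fork's centre and its axis within 0.15 rad of the holes' axis, at rest and released (all of step 2 and value of joint jaw below 0.04 rad and linear speed of pin below 0.02 m/s); the robot touches nothing.
It fails at once if the short pin is moved more than 25 mm (distance of short_pin from where it was at the start of the episode above 0.025 m).
It fails at once if the tool pot is moved more than 25 mm or tipped (distance of tool_pot from where it was at the start of the episode above 0.025 m or angle between tool_pot's own z axis and vertical above 0.4 rad).
It fails at once if the oilstone is moved more than 25 mm (distance of oilstone from where it was at the start of the episode above 0.025 m).
It fails at once if the spool is moved more than 25 mm or knocked over (distance of spool from where it was at the start of the episode above 0.025 m or angle between spool's own z axis and vertical above 0.6 rad).
It also fails if it takes over 72 s, if anything falls off the work surface, if the arm or the gripper's body presses on something with over 40 N, if the wrist force passes 120 N, or if a joint passes its speed limit or range.

### The arm

A 6-joint arm with a two-finger parallel gripper is mounted at the origin on the work surface. World frame = base frame: x ahead of the robot, y to its left, z up, the work surface at z = 0. Lengths are in m, angles in rad, forces in N, time in s.
With the tool pointing down it reaches from about 0.375 to 0.975 m from the base axis. Payload 3.8 kg.
Tool frame: the origin (TCP) lies midway between the tips of the shut fingers; the grasp point (between the pads) lies 19 mm behind it (manip.grip_point_offset is the distance from the TCP to the grasp point, in m); z points along the fingers, x is the direction in which the jaws open and shut, and the axes are right-handed (so a half turn about z gives the same grasp; the last joint's range is limited). The gripper opens to 85 mm and grips with 20 to 120 N. Pads are 22 mm wide; open, the fingers measure 114 mm over their backs; the gripper's body (76 mm by 85 mm) begins 54 mm behind the grasp point. The pads swing forward as they close: fully open they stand 13 mm farther back than shut.
Start: joints at [1.23, 0.264, 1.604, -0, 1.274, -0.037], TCP at [0.202, 0.644, 0.231] pointing down, gripper open.
Joint ranges: [-2.63, 2.63], [-0.94, 2.18], [0.31, 2.57], [-1.31, 4.45], [0, 2.66], [-2.55, 2.55]. Speed limits (rad/s): [2.57, 2.57, 3.14, 3.14, 3.14, 3.14].

### API

Orientations are given as [roll, pitch, yaw] about the fixed x, y, z axes, in that order (R = Rz(yaw) Ry(pitch) Rx(roll)).
In Python, from bench import manip gives the robot as it stands.
- The arm moves only by the tool apply_moves, never from a script. Its argument "plan" is a list of rows, each a list of 3 entries, a list of its own where there are three numbers: the turn, a rotation vector about the tool's x, y, z in degrees, then the shift along the tool's x, y, z in cm, then the closure, from 0 (fully open) to 1 (shut). In form: [[[rx, ry, rz], [x, y, z], gripper], ...]. A call has exactly 10 rows; each row is the pose to reach, as a shift and turn from the pose commanded when the call began, along the tool's axes at that moment; what a row does not reach only later rows make up. A row lasts 1/8 s, in which the tool goes at most 62.5 mm and 10.7 degrees, less where a joint would pass 70% of its speed; a pose out of reach is approached as far as the arm can. A call with a gripper value outside its range is refused whole. The fingers move at their own pace and stop on an object; "newtons" is the grip in N (left out, the last holds). Time passes only in rows, so rows that repeat a pose let the fingers close, or fill a call up. It gives the time, the measured TCP pose, the force and the opening at its end, in the units of the state.
- manip.get_obs(): the state, without advancing time (a new reading comes with each control period).
- manip.snapshot(name): name is "scene" or "top" or "wrist"; returns a dict with "pixels" (400x640x3 uint8, blue, green, red), "camera_matrix" (3x3 intrinsics, pixels), "camera_from_world" (4x4, takes a point from world to camera coordinates); the wrist camera has in their place "mount" (4x4, takes a point from camera to tool coordinates, whose origin is the TCP and whose axes are the tool frame's). Camera axes: x right, y down, z forward; pixel columns grow to the right and rows downward; lengths in m; the calibration is good to about 2 mm. The wrist camera is an equidistant fisheye: a pixel r from the principal point sees the ray r / f radians off the axis. A picture is of the moment at which its call begins: read the wrist's pose just before it. There is no depth.
- manip.job_done(): hands the job in, once; it reports no verdict.
The state is a dict: "clock": time; "joints": joint angles; "joint_velocities": joint speeds; "effort": joint torques, N m; "position": TCP position; "tcp_rot": TCP orientation; "wrist_force": force on the tool from outside, world axes, zero at the start; "wrist_torque": the same for the moment, N m; "gripper_width": finger opening in m.
Only numpy, scipy, OpenCV 4.12 (cv2) and the standard library are available. Lean on these libraries where they do the work, as an engineer would, in place of code of your own. Each camera call takes 0.05 s, during which the arm holds its last target. There are 200 camera calls.

## Working session

There is one attempt and no reset: what is moved stays moved. The work goes in short steps, Python scripts to look and compute and a tool call to move; the robot and the scene stay as the last step left them, time stands still between calls to the robot, and variables do not carry over. Pictures are saved under pics/ and viewed, on a budget of 10 in all, crops included, one or two more only if the job needs it, and the job is handed in when it is done.

Besides the shell and the picture viewer there is one more tool, called in YAML: its name, and indented under it one key for each argument. apply_moves: Moves the arm, as the interface text tells. Its arguments: {"type":"object","properties":{"plan":{"type":"array"},"newtons":{"type":"number"}},"required":["plan"]}

```bash
mkdir -p pics; ls; python3 - <<'E'
from bench import manip
import cv2,numpy as np,pickle
o=manip.get_obs();print(o)
d={}
for n in("scene","top","wrist"):
    s=manip.snapshot(n);d[n]=s;cv2.imwrite(f"pics/{n}0.png",s["pixels"])
    print(n,{k:np.round(v,4).tolist() for k,v in s.items() if k!="pixels"})
pickle.dump(d,open("s0.pkl","wb"))
print(manip.grip_point_offset)
E
```

```text
pics
{'clock': 0.0, 'joints': array([ 1.23010922e+00,  2.64772410e-01,  1.60537378e+00, -1.48276473e-05,
        1.27369257e+00, -3.69208902e-02]), 'joint_velocities': array([ 0.00050487,  0.00021367,  0.00032114, -0.00114533, -0.00075815,
       -0.00033092]), 'effort': array([-5.28469445e-04, -5.15123928e+01, -3.67307854e+01, -1.69223736e-04,
        1.32963056e-02,  1.49145131e-05]), 'position': array([0.20167961, 0.64340264, 0.22994917]), 'tcp_rot': array([-3.14152390e+00,  2.24509466e-03,  1.26703455e+00]), 'wrist_force': array([-0.05082727,  0.43606443, -0.03675304]), 'wrist_torque': array([-0.02771877,  0.00550727, -0.02336504]), 'gripper_width': 0.0850877358136408}
scene {'camera_matrix': [[475.7363, 0.0, 310.5065], [0.0, 475.7363, 200.0026], [0.0, 0.0, 1.0]], 'camera_from_world': [[0.572, 0.82, -0.0208, -0.3219], [0.5535, -0.4046, -0.728, -0.2607], [-0.6053, 0.4049, -0.6853, 1.5079], [0.0, 0.0, 0.0, 1.0]]}
top {'camera_matrix': [[367.6429, 0.0, 318.1053], [0.0, 367.6429, 198.9817], [0.0, 0.0, 1.0]], 'camera_from_world': [[-0.0245, -0.9997, -0.0078, 0.0229], [-0.9911, 0.0253, -0.1308, 0.5781], [0.1309, 0.0045, -0.9914, 0.9218], [0.0, 0.0, 0.0, 1.0]]}
wrist {'camera_matrix': [[309.7069, 0.0, 320.7897], [0.0, 309.7069, 197.0013], [0.0, 0.0, 1.0]], 'mount': [[1.0, 0.0003, 0.0009, -0.0004], [-0.0005, 0.9621, 0.2727, -0.0685], [-0.0008, -0.2727, 0.9621, -0.1428], [0.0, 0.0, 0.0, 1.0]]}
0.0187
```

View pics/top0.png

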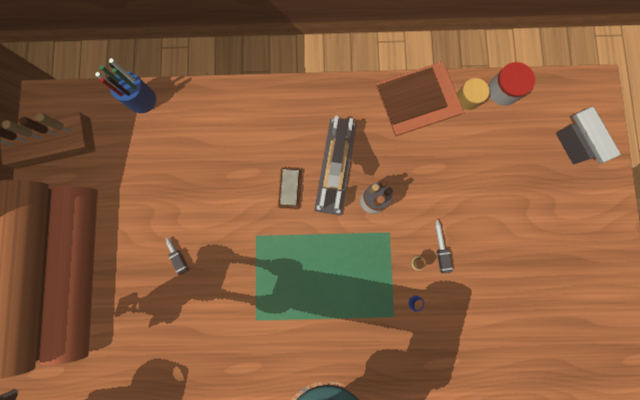

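View pics/scene0.png

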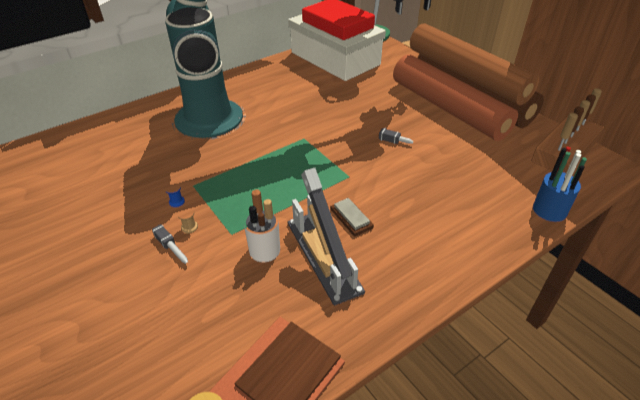

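The top view shows the clamp at (337,165), with its fork end at about (330,208). The tool pot is at (376,197), the oilstone at (289,187), and the candidate long pin at (443,245). The wood spool is at (418,263) and a blue look-alike spool at (417,303). The other pin, at (177,256), has a short shank. In one enlarged composite I'll confirm which is which and mark the points.

```bash
cat > h.py <<'E'
import numpy as np,cv2,pickle
def ray(s,uv):
    K=s["camera_matrix"];T=s["camera_from_world"];R=T[:3,:3];c=-R.T@T[:3,3]
    d=R.T@np.linalg.inv(K)@np.array([uv[0],uv[1],1.]);return c,d
def onz(s,uv,z):
    c,d=ray(s,uv);return c+d*(z-c[2])/d[2]
def proj(s,p):
    T=s["camera_from_world"];q=T[:3,:3]@np.asarray(p)+T[:3,3];q=s["camera_matrix"]@q;return q[:2]/q[2]
E
python3 - <<'E'
from h import *
d=pickle.load(open("s0.pkl","rb"));t=d["top"]["pixels"];s=d["scene"]["pixels"]
def tile(im,x,y,w,h,f):
    o=cv2.resize(im[y:y+h,x:x+w],None,fx=f,fy=f,interpolation=cv2.INTER_CUBIC)
    for i in range(0,w,10):
        cv2.line(o,(i*f,0),(i*f,5),(255,255,0),1)
        if i%20==0: cv2.putText(o,str(x+i),(i*f,14),0,.35,(255,255,0),1)
    for i in range(0,h,10):
        cv2.line(o,(0,i*f),(5,i*f),(255,255,0),1)
        if i%20==0: cv2.putText(o,str(y+i),(6,i*f+4),0,.35,(255,255,0),1)
    return o
C=np.zeros((600,800,3),np.uint8)
def put(o,x,y): C[y:y+o.shape[0],x:x+o.shape[1]]=o
put(tile(t,310,105,60,120,5),0,0)
put(tile(t,400,210,60,100,5)[:, :],300,0)
put(tile(t,155,230,40,50,5),600,0)
put(tile(s,280,165,95,145,2),600,260)
cv2.imwrite("pics/crop1.png",C)
def cl(name,uv,z): print(name,np.round(onz(d["top"],uv,z),4))
hsv=cv2.cvtColor(t,cv2.COLOR_BGR2HSV)
# low-saturation (metal) blobs
m=((hsv[...,1]<90)&(hsv[...,2]>30)).astype(np.uint8)
n,l,st,ce=cv2.connectedComponentsWithStats(m)
for i in range(1,n):
    if st[i,4]>12 and 100<st[i,1]<300 and 120<st[i,0]<480:
        p=np.argwhere(l==i)[:,::-1].astype(np.float32);print(st[i].tolist(),ce[i].round(1),cv2.minAreaRect(p))
E
```

```text
[315, 115, 41, 100, 2128] [335.4 166.2] ((335.689208984375, 164.3648681640625), (27.125831604003906, 97.81739807128906), 9.462322235107422)
[280, 169, 19, 37, 589] [289.  186.8] ((288.974609375, 186.85531616210938), (16.45806884765625, 35.6235237121582), 4.085616588592529)
[360, 184, 32, 30, 479] [374.5 199.3] ((375.5000305175781, 198.00003051757812), (26.16295051574707, 33.23401641845703), 45.0)
[435, 220, 18, 53, 447] [442.6 251. ] ((441.7886962890625, 246.0396270751953), (53.32081604003906, 12.347332000732422), 79.3803482055664)
[255, 233, 139, 88, 7473] [318.9 282.9] ((323.64251708984375, 275.9122314453125), (84.91510772705078, 137.36973571777344), 88.61964416503906)
[166, 238, 22, 36, 317] [175.7 257.8] ((174.7000274658203, 254.90003967285156), (38.013153076171875, 12.969193458557129), 63.43495178222656)
[408, 295, 17, 17, 76] [417.2 303.8] ((415.75006103515625, 303.2500305175781), (15.55634880065918, 14.849242210388184), 45.0)
```

View pics/crop1.png

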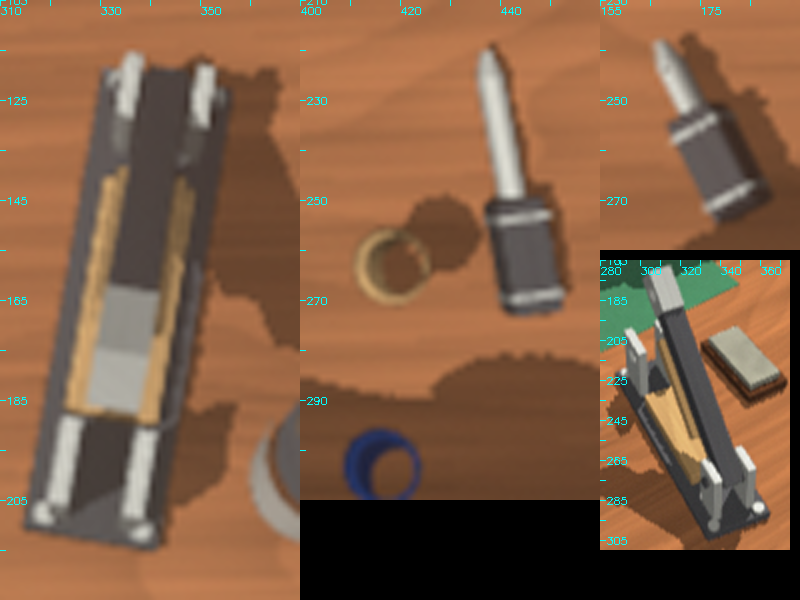

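Confirmed: the long pin is the one whose grip starts at (444,250) and whose nose is at (437.5,220). The wooden spool is at (418,263); the blue one at (416,303) is the look-alike. The short pin is at (177,256), and the fork ears run from (324,188) to (322,207) and from (340,190) to (337,209). Next I'll compute the poses.

```bash
python3 - <<'E'
from h import *
d=pickle.load(open("s0.pkl","rb"));T=d["top"];S=d["scene"]
print("cam",ray(T,(320,200))[0])
cor=[(330.6,118.6),(356,122.6),(342,215),(314.4,210.4)]
P=np.array([onz(T,c,.012)[:2] for c in cor])  # hinge-left(+y), hinge-right, fork-right, fork-left
loc=np.array([[.13,.037],[.13,-.037],[-.13,-.037],[-.13,.037]])
c=P.mean(0);A=loc;B=P-c
th=np.arctan2((A[:,0]*B[:,1]-A[:,1]*B[:,0]).sum(),(A*B).sum());R=np.array([[np.cos(th),-np.sin(th)],[np.sin(th),np.cos(th)]])
print("clamp",c,th,"res mm",((P-(A@R.T+c))*1e3).round(1).tolist())
w=lambda x,y,z:np.r_[c+R@[x,y],z]
print("fork",w(-.1,0,.06),"hinge",w(.1,0,.06))
for q in [(324,188),(321.6,207),(339.6,190),(336.6,208.6)]: print("ear@82",(onz(T,q,.082)[:2]-c)@R)
# jaw tip: top-edge of tongue rows in scene
for a in (.8,.9,1.0,1.1,1.15):
    p=w(.1-.222*np.cos(a)-.017*np.sin(a)*-1*-1,0,.06+.222*np.sin(a)+.017*np.cos(a)); 
    q=w(.1-.178*np.cos(a)+.017*np.sin(a),0,.06+.178*np.sin(a)+.017*np.cos(a))
    p=w(.1-.222*np.cos(a)+.017*np.sin(a),0,.06+.222*np.sin(a)+.017*np.cos(a))
    print(a,"tip top px",proj(T,p).round(1),proj(S,p).round(1),"tongue start",proj(T,q).round(1),proj(S,q).round(1))
# pin
nose=onz(T,(437.5,219.5),.013);sh=onz(T,(441.8,249.5),.013);g=[onz(T,q,.026) for q in [(437.5,251),(449,250),(452.5,271),(440.5,272.5)]]
print("pin nose",nose,"shoulder~",sh,"grip c",np.mean(g,0));ax=nose-sh;print("yaw",np.arctan2(ax[1],ax[0]))
g=np.array(g)[:,:2];gl=(g[0]+g[1]-g[2]-g[3]);print("yaw grip",np.arctan2(gl[1],gl[0]),np.linalg.norm(gl)/2, "nose-grip",np.linalg.norm(nose[:2]-g.mean(0)))
print("spool",onz(T,(418.5,263),.05),"pot",onz(T,(376,199),.095),"stone",onz(T,(289,187),.024),"short",onz(T,(177,256),.02))
E
```

```text
cam [0.45285276 0.00416756 0.98960331]
clamp [ 0.67127018 -0.04179908] -0.18998032465198952 res mm [[-1.1, -1.4], [-0.4, 1.7], [0.6, -0.4], [0.8, 0.2]]
fork [ 0.57306939 -0.02291512  0.06      ] hinge [ 0.76947098 -0.06068304  0.06      ]
ear@82 [-0.07652525  0.02057862]
ear@82 [-0.12463389  0.01868786]
ear@82 [-0.07514862 -0.01867057]
ear@82 [-0.12247534 -0.01866961]
0.8 tip top px [336.8 162.5] [313.3 166.7] tongue start [338.4 152.3] [319.9 187.6]
0.9 tip top px [338.5 152.8] [317.  166.6] tongue start [339.7 144.7] [322.9 188.1]
1.0 tip top px [340.2 142.4] [321.  167.6] tongue start [341.  136.7] [326.3 189.5]
1.1 tip top px [342.  131.6] [325.5 169.8] tongue start [342.4 128.4] [330.  191.7]
1.15 tip top px [342.9 126.1] [327.9 171.4] tongue start [343.1 124.2] [331.9 193.2]
pin nose [ 0.5188273  -0.30675622  0.013     ] shoulder~ [ 0.43980079 -0.31273885  0.013     ] grip c [ 0.41021733 -0.31439026  0.026     ]
yaw 0.07556004862295208
yaw grip 0.08469370656564185 0.05440318408129716 nose-grip 0.10887793565824982
spool [ 0.40813797 -0.24000321  0.05      ] pot [ 0.56731566 -0.13367221  0.095     ] stone [0.61450952 0.08520981 0.024     ] short [0.43998967 0.38106896 0.02      ]
```

```bash
cat >> h.py <<'E'
from scipy.spatial.transform import Rotation as Ro
def state():
    from bench import manip
    o=manip.get_obs();return o,np.array(o["position"]),Ro.from_euler("xyz",o["tcp_rot"])
def delta(p,yaw,rpy0=None):
    "tool-frame turn deg, shift cm from the present pose to (p, pointing down, yaw)"
    o,p0,R0=state();R1=Ro.from_euler("xyz",[np.pi,0,yaw])
    print("turn",(R0.inv()*R1).as_rotvec(degrees=True).round(2),"shift",(R0.inv().apply(np.array(p)-p0)*100).round(2))
E
python3 - <<'E'
from h import *
o,p,R=state();print(p)
delta([.202,.644,.29],1.267);delta([.627,-.033,.29],-.19)
E
```

```text
[0.20174512 0.64353854 0.23020947]
turn [-0.    0.11 -0.  ] shift [ 0.04  0.01 -5.98]
turn [7.000e-02 9.000e-02 8.348e+01] shift [-51.85  60.82  -5.89]
```

apply_moves:
  plan:
    - [[0,0,0],[0,0,-5],1]
    - [[0,0,8],[-4,5,-6],1]
    - [[0,0,16],[-8,9.5,-6],1]
    - [[0,0,24],[-12,14,-6],1]
    - [[0,0,32],[-16,19,-6],1]
    - [[0,0,40],[-20,23.5,-6],1]
    - [[0,0,48],[-24,28,-6],1]
    - [[0,0,56],[-28,33,-6],1]
    - [[0,0,64],[-32,37.5,-6],1]
    - [[0,0,72],[-36,42,-6],1]
  newtons: 40

```text
clock: 1.4
position: [0.4956, 0.173, 0.2912]
tcp_rot: [-3.141, -0.0, 0.006]
wrist_force: [0.9, 0.3, -0.0]
gripper_width: 0.0
```

```bash
python3 -c "
from h import *
delta([.627,-.033,.29],-.19);delta([.627,-.033,.22],-.19)"
```

```text
turn [-1.000e-02 -1.000e-02  1.121e+01] shift [13.02 20.68  0.12]
turn [-1.000e-02 -1.000e-02  1.121e+01] shift [13.02 20.68  7.12]
```

apply_moves:
  plan:
    - [[0,0,3],[2.6,4.1,0],1]
    - [[0,0,6],[5.2,8.2,0],1]
    - [[0,0,9],[7.8,12.3,0],1]
    - [[0,0,11.2],[10.4,16.4,0],1]
    - [[0,0,11.2],[13,20.7,0],1]
    - [[0,0,11.2],[13,20.7,1],1]
    - [[0,0,11.2],[13,20.7,3],1]
    - [[0,0,11.2],[13,20.7,4],1]
    - [[0,0,11.2],[13,20.7,4],1]
    - [[0,0,11.2],[13,20.7,4],1]

```text
clock: 2.65
position: [0.6271, -0.0299, 0.2517]
tcp_rot: [-3.141, -0.001, -0.184]
wrist_force: [-0.0, -0.7, -0.2]
gripper_width: 0.0003
```

```bash
python3 -c "
from h import *
from bench import manip
o,p,R=state();print(p,R.as_euler('xyz'))
w=manip.snapshot('wrist');cv2.imwrite('pics/w1.png',w['pixels']);s=manip.snapshot('scene');cv2.imwrite('pics/s1.png',s['pixels'])
cv2.imwrite('pics/ws1.png',np.vstack([cv2.resize(w['pixels'],(480,300)),s['pixels'][50:350,120:600]]))
delta([.627,-.033,.22],-.19)"
```

```text
[ 0.62711031 -0.02991757  0.25171022] [-3.14145533e+00 -5.84760854e-04 -1.83980357e-01]
turn [-0.01 -0.09  0.32] shift [-0.01  0.28  3.23]
```

View pics/ws1.png

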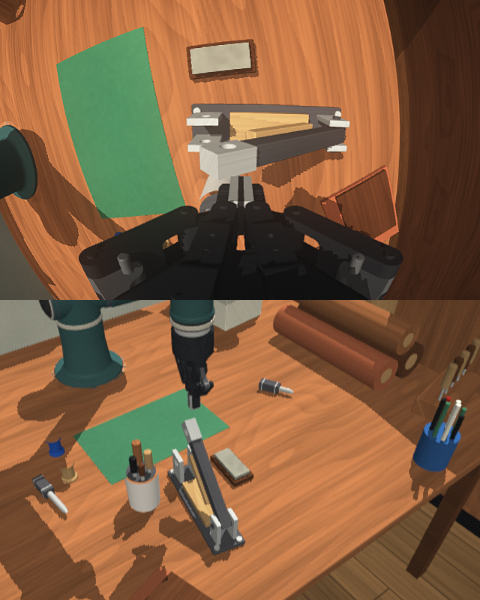

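The wrist view shows the jaw tip straight below the fingertips. The scene view agrees, with the pot clear of the fingers. Pressing down now.

apply_moves:
  plan:
    - [[0,0,0],[0,0.2,2],1]
    - [[0,0,0],[0,0.2,3.5],1]
    - [[0,0,0],[0,0.2,5],1]
    - [[0,0,0],[0,0.2,6.5],1]
    - [[0,0,0],[0,0.2,8],1]
    - [[0,0,0],[0,0.2,9.5],1]
    - [[0,0,0],[0,0.2,11],1]
    - [[0,0,0],[0,0.2,12.5],1]
    - [[0,0,0],[0,0.2,14],1]
    - [[0,0,0],[0,0.2,15],1]

```text
clock: 4.0
position: [0.6261, -0.0326, 0.0998]
tcp_rot: [3.141, 0.002, -0.185]
wrist_force: [-1.2, 1.1, 1.5]
gripper_width: -0.0
```

apply_moves:
  plan:
    - [[0,0,0],[0,0,0.8],1]
    - [[0,0,0],[0,0,1.4],1]
    - [[0,0,0],[0,0,1.9],1]
    - [[0,0,0],[0,0,2.2],1]
    - [[0,0,0],[0,0,2.4],1]
    - [[0,0,0],[0,0,2.6],1]
    - [[0,0,0],[0,0,2.7],1]
    - [[0,0,0],[0,0,2.8],1]
    - [[0,0,0],[0,0,2.8],1]
    - [[0,0,0],[0,0,2.8],1]

```text
clock: 5.25
position: [0.6269, -0.0327, 0.0732]
tcp_rot: [3.142, -0.0, -0.185]
wrist_force: [-0.2, 0.6, -0.1]
gripper_width: 0.0001
```

```bash
python3 -c "
from h import *
from bench import manip
o,p,R=state();print(p,R.as_euler('xyz'),o['wrist_force'])
"
```

```text
[ 0.62694619 -0.03274238  0.07323492] [ 3.14155162e+00 -3.73774563e-04 -1.85108716e-01] [-0.24650445  0.59298863 -0.14112582]
```

apply_moves:
  plan:
    - [[0,0,0],[0,0,0.1],1]
    - [[0,0,0],[0,0,0.15],1]
    - [[0,0,0],[0,0,0.2],1]
    - [[0,0,0],[0,0,0.25],1]
    - [[0,0,0],[0,0,0.3],1]
    - [[0,0,0],[0,0,0.3],1]
    - [[0,0,0],[0,0,0.3],1]
    - [[0,0,0],[0,0,0.3],1]
    - [[0,0,0],[0,0,0.3],1]
    - [[0,0,0],[0,0,0.3],1]

```text
clock: 6.5
position: [0.627, -0.0327, 0.0729]
tcp_rot: [3.142, -0.001, -0.185]
wrist_force: [-5.5, -0.4, 14.6]
gripper_width: -0.0001
```

```bash
python3 -c "
from h import *
from bench import manip
o,p,R=state();print(p,R.as_euler('xyz'),o['wrist_force'])
"
```

```text
[ 0.62704984 -0.03271707  0.07293038] [ 3.14156369e+00 -5.72372304e-04 -1.85004026e-01] [-5.47317686 -0.43511615 14.64409477]
```

The fingers meet the end stop at z = 0.0729 with 15 N, so the jaw is shut. Lifting to look at the fork.

apply_moves:
  plan:
    - [[0,0,0],[0,0,-2],1]
    - [[0,0,0],[0,0,-6],1]
    - [[0,0,0],[0,0,-10],1]
    - [[0,0,0],[-2,-2,-10],0.5]
    - [[0,0,0],[-4,-4,-10],0]
    - [[0,0,0],[-4,-6,-10],0]
    - [[0,0,0],[-4,-6,-10],0]
    - [[0,0,0],[-4,-6,-10],0]
    - [[0,0,0],[-4,-6,-10],0]
    - [[0,0,0],[-4,-6,-10],0]

```text
clock: 7.75
position: [0.5987, 0.033, 0.1701]
tcp_rot: [3.141, 0.0, -0.186]
wrist_force: [-0.8, -0.5, 0.3]
gripper_width: 0.0852
```

```bash
cat >> h.py <<'E'
def wray(s,p,R,uv):
    K=s["camera_matrix"];x=(uv[0]-K[0,2])/K[0,0];y=(uv[1]-K[1,2])/K[1,1];r=np.hypot(x,y)
    d=np.array([x/r*np.sin(r),y/r*np.sin(r),np.cos(r)]) if r>1e-9 else np.array([0,0,1.])
    M=s["mount"];return p+R.apply(M[:3,3]),R.apply(M[:3,:3]@d)
def wonz(s,p,R,uv,z):
    c,d=wray(s,p,R,uv);return c+d*(z-c[2])/d[2]
def wproj(s,p,R,P):
    M=s["mount"];q=M[:3,:3].T@(R.inv().apply(np.asarray(P)-p)-M[:3,3]);a=np.arctan2(np.hypot(q[0],q[1]),q[2]);n=q[:2]/np.hypot(q[0],q[1])
    K=s["camera_matrix"];return np.array([K[0,2],K[1,2]])+K[0,0]*a*n
E
python3 - <<'E'
from h import *
from bench import manip
o,p,R=state();w=manip.snapshot('wrist');s=manip.snapshot('top');pickle.dump((p,R.as_quat(),w,s),open("s1.pkl","wb"))
print(p,o['wrist_force'])
c=np.array([.67127,-.0418]);th=-.19
F=np.array([.5731,-.0229,.06]);u=wproj(w,p,R,F);print(u)
x,y=int(u[0])-80,int(u[1])-60
f=5;im=cv2.resize(w['pixels'][max(y,0):y+120,max(x,0):x+160],None,fx=f,fy=f,interpolation=cv2.INTER_CUBIC)
for i in range(0,160,20):cv2.putText(im,str(max(x,0)+i),(i*f,10),0,.4,(255,255,0),1);cv2.line(im,(i*f,12),(i*f,18),(255,255,0),1)
for i in range(0,120,20):cv2.putText(im,str(max(y,0)+i),(8,i*f+4),0,.4,(255,255,0),1);cv2.line(im,(0,i*f),(6,i*f),(255,255,0),1)
cv2.imwrite("pics/fork1.png",im)
E
```

```text
[0.59865179 0.03304542 0.17009597] [-0.83572017 -0.46276622  0.26632337]
[303.84074026 257.06552804]
```

View pics/fork1.png

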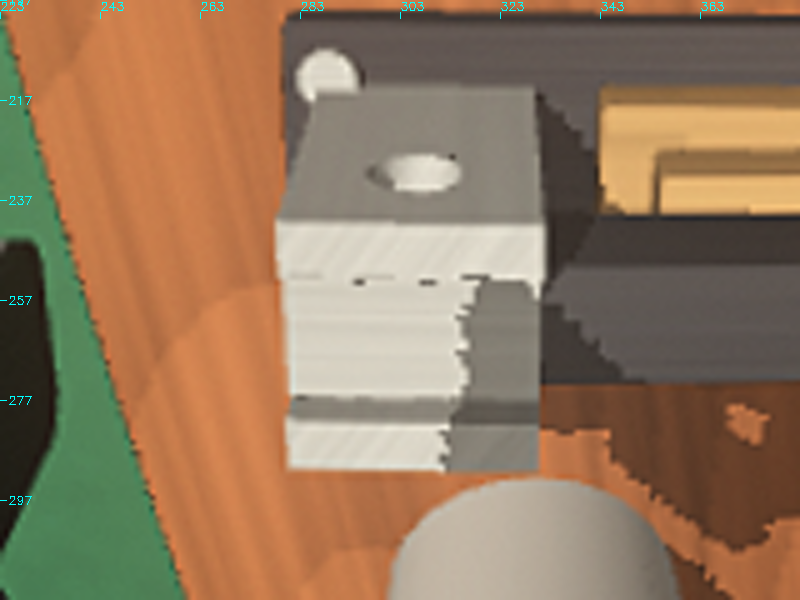

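The fork is shut with the tongue between its ears. The near (+y) ear shows its hole at wrist pixel (306.0,231.5). Its outer top corners are at (278.4,241.2) and (332,241.2), and the far ear's outer corners are at (280.6,291) and (330.6,291).

```bash
python3 - <<'E'
from h import *
p,q,w,s=pickle.load(open("s1.pkl","rb"));R=Ro.from_quat(q)
L=[(278.4,241.2),(332,241.2),(330.6,291),(280.6,291)]
P=np.array([wonz(w,p,R,u,.082)[:2] for u in L])
A=np.array([[-.022,.024],[.022,.024],[.022,-.024],[-.022,-.024]])
c=P.mean(0);B=P-c;th=np.arctan2((A[:,0]*B[:,1]-A[:,1]*B[:,0]).sum(),(A*B).sum());Q=np.array([[np.cos(th),-np.sin(th)],[np.sin(th),np.cos(th)]])
print("fork wrist",c,th,(B@Q*1e3).round(1).tolist())
# hole on outer face plane y=+24
for cc,t in ((c,-.19),([.5731,-.0229],-.19)):
    n=np.array([-np.sin(t),np.cos(t),0]);o=np.r_[cc,0.06]+.024*n
    for uv in [(306,231.5),(297,231.5),(315.4,231.5),(306,227.4),(306,235.6)]:
        C,d=wray(w,p,R,uv);X=C+d*((o-C)@n)/(d@n)-o;print((X@[np.cos(t),np.sin(t),0]*1e3).round(1),(X[2]*1e3).round(1))
# same in top view: ears now
img=s["pixels"];
print("prior fork px in top",proj(s,[.5731,-.0229,.082]))
delta([.411,-.314,.20],1.65)
E
```

```text
fork wrist [ 0.57564755 -0.02199747] -0.18869385044399925 [[-21.7, 24.1], [22.2, 24.5], [21.8, -23.9], [-22.3, -24.6]]
-0.0 0.2
-8.0 0.3
8.3 0.0
-0.5 -9.7
0.4 9.4
2.1 -3.2
-5.9 -3.0
10.5 -3.3
1.7 -13.2
2.6 6.2
prior fork px in top [330.61571424 198.50695124]
turn [-0.0000e+00  1.0000e-02 -1.0519e+02] shift [-12.02  37.58  -2.98]
```

apply_moves:
  plan:
    - [[0,0,-10],[-2,0,-4],0]
    - [[0,0,-20],[-5,2,-8],0]
    - [[0,0,-30],[-8,5,-9],0]
    - [[0,0,-40],[-12,8,-9],0]
    - [[0,0,-50],[-14,13,-9],0]
    - [[0,0,-60],[-14,18,-9],0]
    - [[0,0,-70],[-14,23,-9],0]
    - [[0,0,-80],[-14,28,-9],0]
    - [[0,0,-90],[-13,33,-9],0]
    - [[0,0,-100],[-12,37.5,-9],0]

```text
clock: 9.1
position: [0.411, -0.315, 0.2607]
tcp_rot: [3.141, 0.001, 1.559]
wrist_force: [0.8, 0.1, 0.2]
gripper_width: 0.0854
```

```bash
python3 -c "
from h import *
delta([.411,-.314,.15],1.65)"
```

```text
turn [ 0.05  0.04 -5.22] shift [ 1.000e-01 -1.000e-02  1.107e+01]
```

apply_moves:
  plan:
    - [[0,0,-5.2],[0.1,0,4],0.5]
    - [[0,0,-5.2],[0.1,0,8],0.5]
    - [[0,0,-5.2],[0.1,0,11],0.5]
    - [[0,0,-5.2],[0.1,0,11],0.5]
    - [[0,0,-5.2],[0.1,0,11],0.5]
    - [[0,0,-5.2],[0.1,0,11],0.5]
    - [[0,0,-5.2],[0.1,0,11],0.5]
    - [[0,0,-5.2],[0.1,0,11],0.5]
    - [[0,0,-5.2],[0.1,0,11],0.5]
    - [[0,0,-5.2],[0.1,0,11],0.5]

```text
clock: 10.35
position: [0.4115, -0.3118, 0.1503]
tcp_rot: [-3.142, 0.0, 1.645]
wrist_force: [0.1, 0.7, -0.0]
gripper_width: 0.0427
```

```bash
python3 - <<'E'
from h import *
from bench import manip
o,p,R=state();w=manip.snapshot('wrist');pickle.dump((p,R.as_quat(),w),open("s2.pkl","wb"))
print(p,o['tcp_rot'],o['gripper_width'])
for P in ([.41,-.314,.026],[.519,-.307,.013],[.408,-.24,.05]):print(wproj(w,p,R,P))
u=wproj(w,p,R,[.45,-.295,.02]);x,y=max(int(u[0])-80,0),max(int(u[1])-60,0)
f=5;im=cv2.resize(w['pixels'][y:y+120,x:x+160],None,fx=f,fy=f,interpolation=cv2.INTER_CUBIC)
for i in range(0,160,20):cv2.putText(im,str(x+i),(i*f,10),0,.4,(255,255,0),1);cv2.line(im,(i*f,12),(i*f,18),(255,255,0),1)
for i in range(0,im.shape[0]//f,20):cv2.putText(im,str(y+i),(8,i*f+4),0,.4,(255,255,0),1);cv2.line(im,(0,i*f),(6,i*f),(255,255,0),1)
cv2.imwrite("pics/pin1.png",im)
E
```

```text
[ 0.41153251 -0.31181346  0.1503106 ] [-3.14157464e+00  1.60732090e-05  1.64486745e+00] 0.04269804164433971
[318.88278738 187.46930973]
[318.08637768 285.27167814]
[406.90166376 198.72413247]
```

View pics/pin1.png

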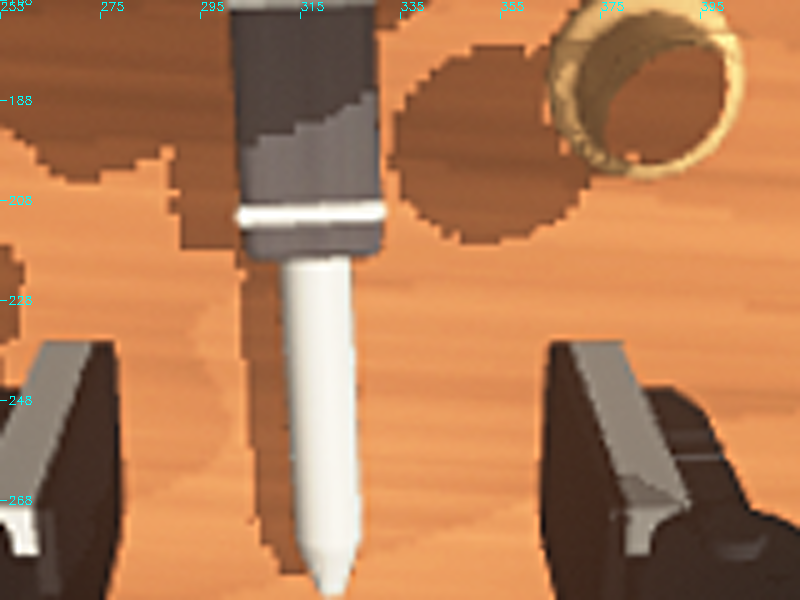

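The crop confirms the long pin: nose tip at wrist pixel (321.4,287), shank root at (318.2,220), with the wooden spool beside it at about (385,185). Refining the grasp.

```bash
python3 - <<'E'
from h import *
p,q,w=pickle.load(open("s2.pkl","rb"));R=Ro.from_quat(q)
n=wonz(w,p,R,(321.4,287),.013);a=wonz(w,p,R,(318.2,220),.013);b=wonz(w,p,R,(320.7,272),.013);r=wonz(w,p,R,(317.2,211),.026)
print(n,a,b,r)
v=(b-a)[:2];yaw=np.arctan2(v[1],v[0]);v2=(n-r)[:2];print("yaw",yaw,np.arctan2(v2[1],v2[0]))
yaw=np.arctan2(*( (n-r)[:2][::-1]));u=np.array([np.cos(yaw),np.sin(yaw)])
g=n[:2]-.108*u;print("grip c",g,"shoulder-nose",np.linalg.norm(n-a))
print("spool",wonz(w,p,R,(255+650/5,168+85/5),.05))
for z in(.06,.003):delta([g[0],g[1],z],yaw+np.pi/2)
E
```

```text
[ 0.52092224 -0.30335174  0.013     ] [ 0.44546062 -0.31213693  0.013     ] [ 0.50251546 -0.30546712  0.013     ] [ 0.43208856 -0.31392073  0.026     ]
yaw 0.11637359417701568 0.11841840213090819
grip c [ 0.41367859 -0.31611106] shoulder-nose 0.07597128773077809
spool [ 0.39776909 -0.26048182  0.05      ]
turn [-0.   -0.   -2.54] shift [-0.45  0.19  9.03]
turn [-0.   -0.   -2.54] shift [-0.45  0.19 14.73]
```

The spool's ring matches across both views at floor level, (0.407,-0.250), which is 66 mm from the pin axis as described. The half-open fingers clear it by about 10 mm. Descending onto the grip.

apply_moves:
  plan:
    - [[0,0,-2.5],[-0.45,1,3],0.5]
    - [[0,0,-2.5],[-0.45,1,6],0.5]
    - [[0,0,-2.5],[-0.45,1,8.5],0.5]
    - [[0,0,-2.5],[-0.45,1,10.5],0.5]
    - [[0,0,-2.5],[-0.45,1,12.5],0.5]
    - [[0,0,-2.5],[-0.45,1,14],0.5]
    - [[0,0,-2.5],[-0.45,1,14.7],0.5]
    - [[0,0,-2.5],[-0.45,1,14.7],0.5]
    - [[0,0,-2.5],[-0.45,1,14.7],0.5]
    - [[0,0,-2.5],[-0.45,1,14.7],0.5]

```text
clock: 11.65
position: [0.4223, -0.3161, 0.0041]
tcp_rot: [3.141, 0.001, 1.689]
wrist_force: [-1.9, -0.9, 5.6]
gripper_width: 0.0427
```

apply_moves:
  plan:
    - [[0,0,0],[0,0,0],0.65]
    - [[0,0,0],[0,0,0],0.75]
    - [[0,0,0],[0,0,0],0.85]
    - [[0,0,0],[0,0,0],1]
    - [[0,0,0],[0,0,0],1]
    - [[0,0,0],[0,0,0],1]
    - [[0,0,0],[0,0,0],1]
    - [[0,0,0],[0,0,0],1]
    - [[0,0,0],[0,0,0],1]
    - [[0,0,0],[0,0,0],1]
  newtons: 70

```text
clock: 12.9
position: [0.4225, -0.316, 0.0041]
tcp_rot: [3.14, 0.001, 1.688]
wrist_force: [0.4, 0.6, 6.3]
gripper_width: 0.0244
```

```bash
python3 - <<'E'
from h import *
o,p,R=state();print(p,o['tcp_rot'],o['wrist_force'],o['wrist_torque'],o['gripper_width'])
E
```

```text
[ 0.42254269 -0.31604466  0.00408714] [3.14037625e+00 1.10869734e-03 1.68834243e+00] [0.37153991 0.64615297 6.33679425] [0.08820378 0.12615246 0.04462633] 0.02438133719043666
```

Gripped at width 24 mm. Lifting straight up.

apply_moves:
  plan:
    - [[0,0,0],[0,0,-1],1]
    - [[0,0,0],[0,0,-3],1]
    - [[0,0,0],[0,0,-6],1]
    - [[0,0,0],[0,0,-10],1]
    - [[0,0,0],[0,0,-15],1]
    - [[0,0,0],[0,0,-20],1]
    - [[0,0,0],[0,0,-24],1]
    - [[0,0,0],[0,0,-26],1]
    - [[0,0,0],[0,0,-26],1]
    - [[0,0,0],[0,0,-26],1]

```text
clock: 14.15
position: [0.4208, -0.3147, 0.2607]
tcp_rot: [-3.139, -0.003, 1.688]
wrist_force: [-0.6, -0.3, -2.5]
gripper_width: 0.0246
```

```bash
python3 - <<'E'
from h import *
o,p,R=state();print(p,o['tcp_rot'],o['wrist_force'],o['gripper_width'],o['joints'])
delta([.6026,.1194,.264],-.1887)
E
```

```text
[ 0.42076478 -0.31469857  0.26071636] [-3.13872982e+00 -3.01397772e-03  1.68844564e+00] [-0.62777591 -0.29439085 -2.50543189] 0.024582882719132195 [-6.89586899e-01 -3.56897078e-02  1.88141870e+00  1.67054530e-05
  1.30002054e+00 -2.37804136e+00]
turn [-2.7000e-01  4.0000e-02  1.0755e+02] shift [40.98 23.15 -0.27]
```

apply_moves:
  plan:
    - [[0,0,10],[4,2,0],1]
    - [[0,0,20],[8,4.5,0],1]
    - [[0,0,30],[12.5,7,0],1]
    - [[0,0,40],[17,9.5,0],1]
    - [[0,0,50],[21,12,0],1]
    - [[0,0,60],[25.5,14.5,0],1]
    - [[0,0,70],[30,17,0],1]
    - [[0,0,80],[34,19,0],1]
    - [[0,0,90],[38,21.5,0],1]
    - [[0,0,100],[41,23.2,0],1]

```text
clock: 15.4
position: [0.6033, 0.1206, 0.2598]
tcp_rot: [3.141, 0.005, -0.061]
wrist_force: [-0.1, -0.2, -1.8]
gripper_width: 0.0249
```

```bash
python3 - <<'E'
from h import *
delta([.6026,.1194,.10],-.1887)
E
```

```text
turn [0.07 0.28 7.29] shift [ 0.02  0.11 15.98]
```

apply_moves:
  plan:
    - [[0,0,7.3],[0,0,2],1]
    - [[0,0,7.3],[0,0,6],1]
    - [[0,0,7.3],[0,0,10],1]
    - [[0,0,7.3],[0,0,14],1]
    - [[0,0,7.3],[0,0,17],1]
    - [[0,0,7.3],[0,0,19],1]
    - [[0,0,7.3],[0,0,20.3],1]
    - [[0,0,7.3],[0,0,20.9],1]
    - [[0,0,7.3],[0,0,20.9],1]
    - [[0,0,7.3],[0,0,20.9],1]

```text
clock: 16.65
position: [0.6052, 0.119, 0.0556]
tcp_rot: [-3.141, -0.002, -0.184]
wrist_force: [-0.7, 0.4, -2.8]
gripper_width: 0.0248
```

```bash
python3 - <<'E'
from h import *
from bench import manip
o,p,R=state();w=manip.snapshot('wrist');s=manip.snapshot('scene');pickle.dump((p,R.as_quat(),w,s),open("s3.pkl","wb"))
print(p,o['tcp_rot'],o['wrist_force'])
delta([.6026,.1194,.051],-.1887)
u=wproj(w,p,R,[.59,.03,.06]);print(u);x,y=max(int(u[0])-80,0),max(min(int(u[1])-50,280),0)
f=5;im=cv2.resize(w['pixels'][y:y+120,x:x+160],None,fx=f,fy=f,interpolation=cv2.INTER_CUBIC)
for i in range(0,160,20):cv2.putText(im,str(x+i),(i*f,10),0,.4,(255,255,0),1);cv2.line(im,(i*f,12),(i*f,18),(255,255,0),1)
for i in range(0,im.shape[0]//f,20):cv2.putText(im,str(y+i),(8,i*f+4),0,.4,(255,255,0),1);cv2.line(im,(0,i*f),(6,i*f),(255,255,0),1)
sc=cv2.resize(s['pixels'][185:305,270:430],None,fx=1.5,fy=1.5);im[-180:,-240:]=sc
cv2.imwrite("pics/pre1.png",im)
E
```

```text
[0.60519493 0.11898456 0.05561663] [-3.14079976e+00 -2.23861951e-03 -1.84305089e-01] [-0.69432996  0.35496549 -2.84494726]
turn [-0.04 -0.12  0.25] shift [-0.25  0.    0.45]
[321.77353023 376.33556238]
```

View pics/pre1.png

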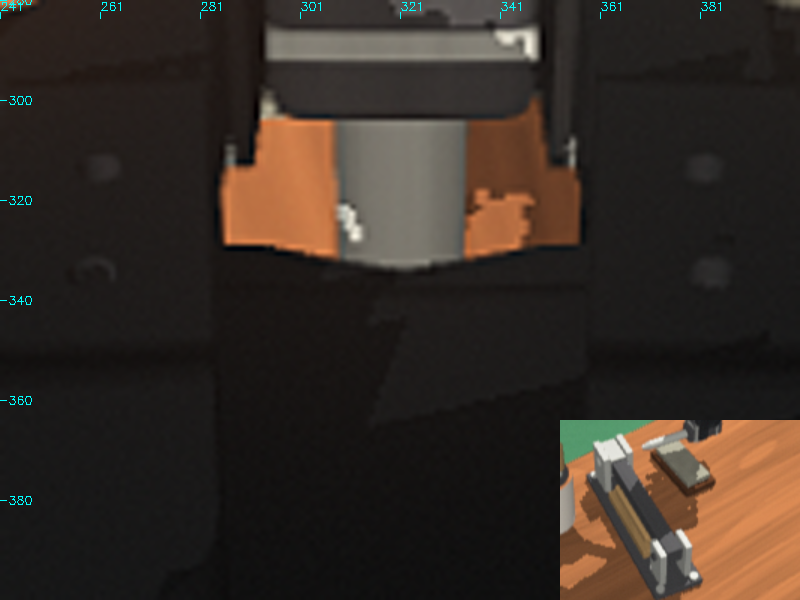

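The wrist view shows the shank root centred in the grip (320.8 against the camera centre column 320.8) and parallel to the tool. The nose is hidden by the gripper. The scene inset shows the pin level, above the oilstone and in front of the near ear. Trimming the alignment before I insert.

apply_moves:
  plan:
    - [[0,0,0.2],[-0.25,0,0.45],1]
    - [[0,0,0.2],[-0.25,0,0.45],1]
    - [[0,0,0.2],[-0.25,0,0.45],1]
    - [[0,0,0.2],[-0.25,0,0.45],1]
    - [[0,0,0.2],[-0.25,0,0.45],1]
    - [[0,0,0.2],[-0.25,0,0.45],1]
    - [[0,0,0.2],[-0.25,0,0.45],1]
    - [[0,0,0.2],[-0.25,0,0.45],1]
    - [[0,0,0.2],[-0.25,0,0.45],1]
    - [[0,0,0.2],[-0.25,0,0.45],1]

```text
clock: 18.0
position: [0.6017, 0.1193, 0.0498]
tcp_rot: [3.142, -0.0, -0.188]
wrist_force: [0.6, 0.7, -2.1]
gripper_width: 0.0243
```

```bash
cat > chk.py <<'E'
from h import *
o,p,R=state();print(p.round(4),np.round(o['tcp_rot'],4),np.round(o['wrist_force'],1),np.round(o['wrist_torque'],2),o['gripper_width'])
th=-.1887;f=np.array([.5756,-.0220,.06]);ex=np.array([np.cos(th),np.sin(th),0]);ey=np.array([-np.sin(th),np.cos(th),0])
ax=R.apply([0,1,0]);pin=p+[0,0,.009];print("lateral x %.1f z %.1f  y(TCP) %.1f mm"%tuple(1e3*np.array([(pin-f)@ex,(pin-f)[2],(pin-f)@ey])),"ang",np.round([ax@ex,ax[2]],4))
n=pin+.1*ax-f;print("nose x %.1f z %.1f y %.1f"%tuple(1e3*np.array([n@ex,n[2],n@ey])))
E
python3 chk.py; python3 - <<'E'
from h import *
from bench import manip
o,p,R=state();s=manip.snapshot('scene');ax=R.apply([0,1,0]);pin=p+[0,0,.009]
a=proj(s,pin+.1*ax);b=proj(s,pin+.03*ax);print("pred nose,root",a,b)
im=s['pixels'];g=cv2.cvtColor(im,cv2.COLOR_BGR2HSV)
x0,y0=int(min(a[0],b[0]))-8,int(min(a[1],b[1]))-12
m=((g[...,1]<80)&(g[...,2]>120)).astype(np.uint8)
for x in range(x0,int(max(a[0],b[0]))+8,3):
    r=np.where(m[y0:y0+45,x])[0]+y0;print(x,(r.min(),r.max(),len(r)) if len(r) else None, "pred v",np.round(a[1]+(b[1]-a[1])*(x-a[0])/(b[0]-a[0]),1))
print("fork ear hole pred",proj(s,[.5756+.1876*.024,-.022+.9822*.024,.06]))
E
```

```text
[0.6017 0.1193 0.0498] [ 3.1416e+00 -1.0000e-04 -1.8770e-01] [ 0.6  0.7 -2.1] [-0.02 -0.03  0.05] 0.024323191625601974
lateral x -0.9 z -1.2  y(TCP) 143.6 mm ang [0.001 0.   ]
nose x -0.8 z -1.2 y 43.6
pred nose,root [322.19548114 204.51061182] [348.57004054 195.86072208]
314 (np.int64(200), np.int64(207), 8) pred v 207.2
317 (np.int64(192), np.int64(214), 12) pred v 206.2
320 (np.int64(191), np.int64(221), 2) pred v 205.2
323 (np.int64(189), np.int64(225), 2) pred v 204.2
326 (np.int64(188), np.int64(205), 6) pred v 203.3
329 (np.int64(186), np.int64(204), 7) pred v 202.3
332 (np.int64(185), np.int64(204), 8) pred v 201.3
335 (np.int64(197), np.int64(204), 8) pred v 200.3
338 (np.int64(196), np.int64(205), 10) pred v 199.3
341 (np.int64(196), np.int64(211), 11) pred v 198.3
344 (np.int64(195), np.int64(204), 10) pred v 197.4
347 (np.int64(194), np.int64(203), 10) pred v 196.4
350 (np.int64(193), np.int64(202), 9) pred v 195.4
353 (np.int64(194), np.int64(196), 3) pred v 194.4
fork ear hole pred [314.75212534 206.82993288]
```

apply_moves:
  plan:
    - [[0,0,0],[0.09,0,-0.12],1]
    - [[0,0,0],[0.09,0,-0.12],1]
    - [[0,0,0],[0.09,0,-0.12],1]
    - [[0,0,0],[0.09,0.3,-0.12],1]
    - [[0,0,0],[0.09,0.6,-0.12],1]
    - [[0,0,0],[0.09,0.9,-0.12],1]
    - [[0,0,0],[0.09,1.2,-0.12],1]
    - [[0,0,0],[0.09,1.2,-0.12],1]
    - [[0,0,0],[0.09,1.2,-0.12],1]
    - [[0,0,0],[0.09,1.2,-0.12],1]

```text
clock: 19.3
position: [0.6004, 0.1074, 0.051]
tcp_rot: [-3.141, -0.0, -0.188]
wrist_force: [-0.6, -0.1, -2.3]
gripper_width: 0.0246
```

```bash
python3 chk.py; python3 - <<'E'
from h import *
from bench import manip
s=manip.snapshot('scene');im=cv2.resize(s['pixels'][175:235,290:370],None,fx=10,fy=10,interpolation=cv2.INTER_CUBIC);cv2.imwrite("pics/sc4.png",im)
E
```

```text
[0.6004 0.1074 0.051 ] [-3.1415e+00 -1.0000e-04 -1.8770e-01] [-0.6 -0.1 -2.3] [-0.01  0.    0.07] 0.024609376038053896
lateral x 0.0 z 0.0  y(TCP) 131.8 mm ang [ 0.001  -0.0001]
nose x 0.1 z 0.0 y 31.8
```

View pics/sc4.png

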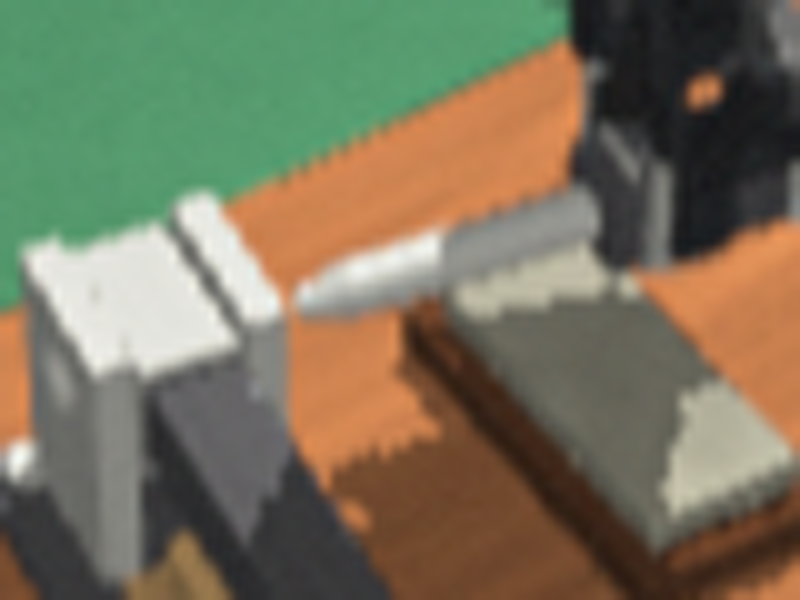

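The scene crop shows the pin level, with its nose at (320,205), just off the near ear. Its slope is -0.31 against -0.33 predicted. Inserting slowly.

apply_moves:
  plan:
    - [[0,0,0],[0,0.3,0],1]
    - [[0,0,0],[0,0.6,0],1]
    - [[0,0,0],[0,0.9,0],1]
    - [[0,0,0],[0,1.1,0],1]
    - [[0,0,0],[0,1.3,0],1]
    - [[0,0,0],[0,1.5,0],1]
    - [[0,0,0],[0,1.7,0],1]
    - [[0,0,0],[0,1.9,0],1]
    - [[0,0,0],[0,2.1,0],1]
    - [[0,0,0],[0,2.1,0],1]

```text
clock: 20.6
position: [0.5963, 0.0865, 0.051]
tcp_rot: [3.142, 0.0, -0.188]
wrist_force: [0.2, -0.0, -2.5]
gripper_width: 0.0244
```

```bash
python3 chk.py
```

```text
[0.5963 0.0865 0.051 ] [ 3.1416e+00  1.0000e-04 -1.8800e-01] [ 0.2 -0.  -2.5] [-0.04  0.   -0.05] 0.024449814808742143
lateral x -0.0 z -0.0  y(TCP) 110.5 mm ang [0.0007 0.    ]
nose x 0.1 z -0.0 y 10.5
```

Nose is 13 mm into the fork with no contact force. Continuing.

apply_moves:
  plan:
    - [[0,0,0],[0,0.4,0],1]
    - [[0,0,0],[0,0.8,0],1]
    - [[0,0,0],[0,1.2,0],1]
    - [[0,0,0],[0,1.6,0],1]
    - [[0,0,0],[0,2,0],1]
    - [[0,0,0],[0,2.4,0],1]
    - [[0,0,0],[0,2.8,0],1]
    - [[0,0,0],[0,3.2,0],1]
    - [[0,0,0],[0,3.4,0],1]
    - [[0,0,0],[0,3.4,0],1]

```text
clock: 21.85
position: [0.59, 0.0531, 0.051]
tcp_rot: [-3.142, -0.0, -0.188]
wrist_force: [-0.1, 0.2, -1.3]
gripper_width: 0.0245
```

```bash
python3 chk.py
```

```text
[0.59   0.0531 0.051 ] [-3.1416 -0.     -0.188 ] [-0.1  0.2 -1.3] [-0.05 -0.02  0.  ] 0.024529143663700813
lateral x 0.1 z -0.0  y(TCP) 76.5 mm ang [ 0.0007 -0.    ]
nose x 0.1 z -0.0 y -23.5
```

apply_moves:
  plan:
    - [[0,0,0],[0,0.4,0],1]
    - [[0,0,0],[0,0.8,0],1]
    - [[0,0,0],[0,1.2,0],1]
    - [[0,0,0],[0,1.6,0],1]
    - [[0,0,0],[0,2,0],1]
    - [[0,0,0],[0,2.3,0],1]
    - [[0,0,0],[0,2.5,0],1]
    - [[0,0,0],[0,2.7,0],1]
    - [[0,0,0],[0,2.8,0],1]
    - [[0,0,0],[0,2.8,0],1]

```text
clock: 23.1
position: [0.5848, 0.0257, 0.051]
tcp_rot: [3.142, 0.0, -0.188]
wrist_force: [-0.3, -0.1, -2.1]
gripper_width: 0.0249
```

```bash
python3 chk.py
```

```text
[0.5848 0.0257 0.051 ] [ 3.1416e+00  1.0000e-04 -1.8780e-01] [-0.3 -0.1 -2.1] [ 0.07  0.   -0.04] 0.024913684561594464
lateral x 0.0 z -0.0  y(TCP) 48.6 mm ang [0.0009 0.    ]
nose x 0.1 z -0.0 y -51.4
```

Now creeping until the shoulder bears on the ear.

apply_moves:
  plan:
    - [[0,0,0],[0,0.1,0],1]
    - [[0,0,0],[0,0.2,0],1]
    - [[0,0,0],[0,0.25,0],1]
    - [[0,0,0],[0,0.3,0],1]
    - [[0,0,0],[0,0.35,0],1]
    - [[0,0,0],[0,0.4,0],1]
    - [[0,0,0],[0,0.4,0],1]
    - [[0,0,0],[0,0.4,0],1]
    - [[0,0,0],[0,0.4,0],1]
    - [[0,0,0],[0,0.4,0],1]

```text
clock: 24.35
position: [0.5841, 0.0219, 0.051]
tcp_rot: [-3.142, 0.0, -0.188]
wrist_force: [-0.1, 0.6, -2.4]
gripper_width: 0.0246
```

```bash
python3 chk.py
```

```text
[0.5841 0.0219 0.051 ] [-3.1416  0.     -0.1877] [-0.1  0.6 -2.4] [0.02 0.02 0.03] 0.02463196332326133
lateral x 0.1 z 0.0  y(TCP) 44.7 mm ang [ 0.001 -0.   ]
nose x 0.2 z 0.0 y -55.3
```

apply_moves:
  plan:
    - [[0,0,0],[0,0.1,0],1]
    - [[0,0,0],[0,0.15,0],1]
    - [[0,0,0],[0,0.2,0],1]
    - [[0,0,0],[0,0.25,0],1]
    - [[0,0,0],[0,0.3,0],1]
    - [[0,0,0],[0,0.3,0],1]
    - [[0,0,0],[0,0.3,0],1]
    - [[0,0,0],[0,0.3,0],1]
    - [[0,0,0],[0,0.3,0],1]
    - [[0,0,0],[0,0.3,0],1]

```text
clock: 25.6
position: [0.5838, 0.0204, 0.051]
tcp_rot: [-3.139, -0.0, -0.188]
wrist_force: [1.2, 7.1, -3.6]
gripper_width: 0.0245
```

```bash
python3 chk.py
```

```text
[0.5838 0.0204 0.051 ] [-3.1393e+00 -3.0000e-04 -1.8830e-01] [ 1.2  7.1 -3.6] [ 1.08 -0.17 -0.06] 0.02451044667196543
lateral x 0.1 z 0.0  y(TCP) 43.2 mm ang [ 0.0004 -0.0023]
nose x 0.1 z -0.2 y -56.8
```

The shoulder bears on the ear with 7 N, 3 mm deeper than predicted, which fits my grasp-offset error. Releasing and rising.

apply_moves:
  plan:
    - [[0,0,0],[0,-0.1,0],1]
    - [[0,0,0],[0,-0.1,0],0.7]
    - [[0,0,0],[0,-0.1,0],0.5]
    - [[0,0,0],[0,-0.1,0],0.5]
    - [[0,0,0],[0,-0.1,0],0.5]
    - [[0,0,0],[0,-0.1,-1],0.5]
    - [[0,0,0],[0,-0.1,-3],0.5]
    - [[0,0,0],[0,-0.1,-6],0.5]
    - [[0,0,0],[0,-1,-10],0.5]
    - [[0,0,0],[0,-2,-12],0.5]

```text
clock: 26.85
position: [0.5893, 0.0388, 0.1754]
tcp_rot: [-3.14, -0.006, -0.188]
wrist_force: [1.0, 0.3, 0.8]
gripper_width: 0.0428
```

```bash
python3 chk.py; python3 - <<'E'
from h import *
from bench import manip
o,p,R=state();w=manip.snapshot('wrist');s=manip.snapshot('scene');pickle.dump((p,R.as_quat(),w,s),open("s5.pkl","wb"))
u=wproj(w,p,R,[.584,.01,.06]);x,y=int(u[0])-80,int(u[1])-60;print(x,y,u)
im=cv2.resize(w['pixels'][y:y+120,x:x+160],None,fx=5,fy=5,interpolation=cv2.INTER_CUBIC)
im[-180:,-240:]=cv2.resize(s['pixels'][175:265,270:390],None,fx=2,fy=2);cv2.imwrite("pics/fin.png",im)
E
```

```text
[0.5893 0.0388 0.1754] [-3.1404 -0.0059 -0.1882] [1.  0.3 0.8] [-0.02  0.04 -0.03] 0.042762907104715135
lateral x 2.0 z 124.4  y(TCP) 62.2 mm ang [ 0.0005 -0.0012]
nose x 2.1 z 124.3 y -37.8
239 164 [319.48016609 224.10297324]
```

View pics/fin.png

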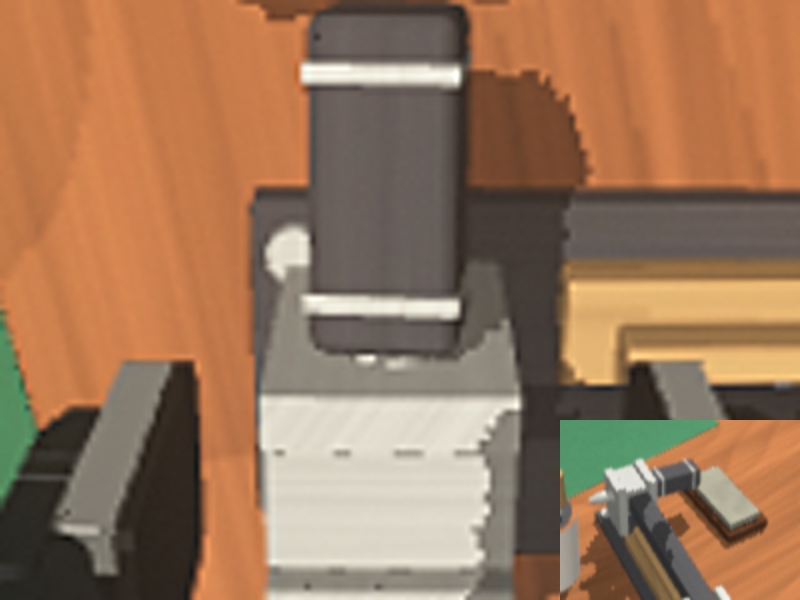

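The pin is through: the scene inset shows its nose out of the far side, and the grip is against the near ear. A couple of bright specks at the shoulder, around wrist pixel (313,235), leave the gap uncertain, so I'll measure it.

```bash
python3 - <<'E'
from h import *
p,q,w,s=pickle.load(open("s5.pkl","rb"));R=Ro.from_quat(q);th=-.1887;f=np.array([.5756,-.0220,.06]);ex=np.array([np.cos(th),np.sin(th),0]);ey=np.array([-np.sin(th),np.cos(th),0])
def rep(n,uv,z):
    X=wonz(w,p,R,(239+uv[0]/5,164+uv[1]/5),z)-f;print(n,"x %.1f y %.1f"%(X@ex*1e3,X@ey*1e3))
rep("ear outer L",(260,393),.082);rep("ear outer R",(522,390),.082)
for z in(.0715,.073,.065):rep("shoulder top z%.3f"%z,(388,352),z)
rep("butt top",(388,10),.072);rep("grip corner L",(308,200),.072);rep("grip R",(466,200),.072)
# nose in scene
a=[proj(s,f-k*ey+[0,0,-.0015]) for k in(.044,.049,.054,.059)];print(np.round(a,1).tolist())
E
```

```text
ear outer L x -21.6 y 24.7
ear outer R x 22.2 y 25.3
shoulder top z0.071 x -0.3 y 27.9
shoulder top z0.073 x -0.2 y 28.5
shoulder top z0.065 x -0.3 y 25.1
butt top x -0.1 y 87.4
grip corner L x -13.5 y 55.4
grip R x 12.8 y 55.4
[[287.9, 216.1], [285.9, 216.7], [283.9, 217.4], [281.9, 218.0]]
```

By measurement the shoulder stands about 2–3 mm off the ear. That is inside the tolerance but not fully bearing, so I'll nudge the butt with closed fingers.

apply_moves:
  plan:
    - [[0,0,0],[-0.1,-3,0],1]
    - [[0,0,0],[-0.1,-6,0],1]
    - [[0,0,0],[-0.1,-6,0],1]
    - [[0,0,0],[-0.1,-6,3],1]
    - [[0,0,0],[-0.1,-6,6],1]
    - [[0,0,0],[-0.1,-6,9],1]
    - [[0,0,0],[-0.1,-6,11],1]
    - [[0,0,0],[-0.1,-6,12],1]
    - [[0,0,0],[-0.1,-6,12],1]
    - [[0,0,0],[-0.1,-6,12],1]
  newtons: 40

```text
clock: 28.2
position: [0.5985, 0.0977, 0.0522]
tcp_rot: [-3.141, -0.002, -0.188]
wrist_force: [-0.4, 0.5, -0.2]
gripper_width: -0.0001
```

```bash
python3 chk.py
```

```text
[0.5985 0.0977 0.0522] [-3.141e+00 -2.000e-03 -1.877e-01] [-0.4  0.5 -0.2] [ 0.05 -0.03  0.07] -6.169834571637471e-05
lateral x 0.1 z 1.2  y(TCP) 121.9 mm ang [ 0.001  -0.0006]
nose x 0.2 z 1.1 y 21.9
```

apply_moves:
  plan:
    - [[0,0,0],[0,0.8,0],1]
    - [[0,0,0],[0,1.5,0],1]
    - [[0,0,0],[0,2,0],1]
    - [[0,0,0],[0,2.2,0],1]
    - [[0,0,0],[0,2.35,0],1]
    - [[0,0,0],[0,2.5,0],1]
    - [[0,0,0],[0,2.6,0],1]
    - [[0,0,0],[0,2.7,0],1]
    - [[0,0,0],[0,2.7,0],1]
    - [[0,0,0],[0,2.7,0],1]

```text
clock: 29.45
position: [0.5935, 0.073, 0.0518]
tcp_rot: [-3.139, -0.002, -0.188]
wrist_force: [1.1, 6.4, 0.9]
gripper_width: 0.0004
```

```bash
python3 chk.py
```

```text
[0.5935 0.073  0.0518] [-3.1386e+00 -1.9000e-03 -1.8810e-01] [1.1 6.4 0.9] [ 1.12 -0.17  0.04] 0.0003795064912027864
lateral x -0.2 z 0.8  y(TCP) 96.7 mm ang [ 0.0006 -0.003 ]
nose x -0.1 z 0.5 y -3.3
```

It stands firm against 6 N with the fingers at y = 96.7 mm, where 95–96 mm means home. So the shoulder bears on the ear. Backing off and rising.

apply_moves:
  plan:
    - [[0,0,0],[0,-1,0],1]
    - [[0,0,0],[0,-3,0],1]
    - [[0,0,0],[0,-4,-3],1]
    - [[0,0,0],[0,-4,-7],1]
    - [[0,0,0],[0,-4,-12],1]
    - [[0,0,0],[0,-4,-16],1]
    - [[0,0,0],[0,-4,-16],1]
    - [[0,0,0],[0,-4,-16],1]
    - [[0,0,0],[0,-4,-16],1]
    - [[0,0,0],[0,-4,-16],1]

```text
clock: 30.7
position: [0.5989, 0.1104, 0.2091]
tcp_rot: [3.141, 0.003, -0.188]
wrist_force: [-0.5, -0.3, 0.3]
gripper_width: -0.0001
```

```bash
python3 chk.py; python3 - <<'E'
from h import *
from bench import manip
o,p,R=state();t=manip.snapshot('top');s=manip.snapshot('scene')
C=np.vstack([cv2.resize(s['pixels'][150:300,130:430],None,fx=2,fy=2),cv2.resize(t['pixels'][170:310,150:460],(600,271))]);cv2.imwrite("pics/end.png",C)
E
```

```text
[0.5989 0.1104 0.2091] [ 3.1405e+00  2.9000e-03 -1.8770e-01] [-0.5 -0.3  0.3] [-0.03 -0.03  0.  ] -7.2968382337063e-05
lateral x -1.9 z 158.1  y(TCP) 134.4 mm ang [0.001 0.001]
nose x -1.8 z 158.3 y 34.4
```

View pics/end.png

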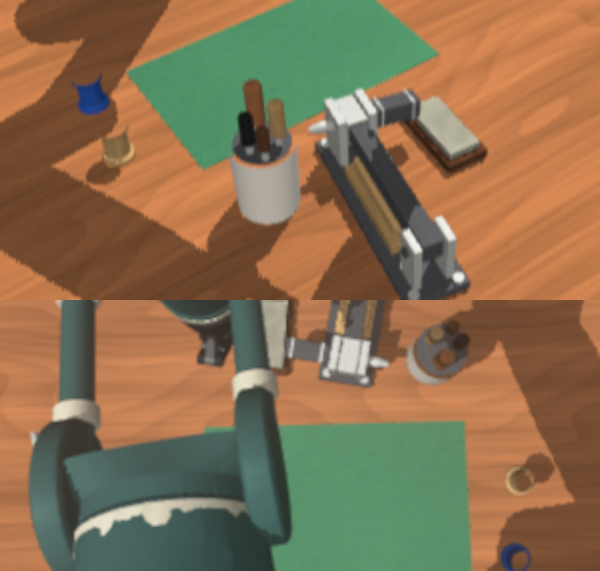

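The pin is home through the fork, the jaw is shut, the pot, spool and oilstone look untouched, and the gripper is clear. Handing in.

```bash
python3 -c "
from bench import manip
print(manip.job_done())"
```

```text
the job is handed in; nothing more can be done
None
```

The jaw is shut and the long pin is through both ears and the tongue, with its shoulder against the ear. I handed the job in at about 31 s; no verdict is reported.

**What I did**
- I pressed the jaw down with closed fingers until it met its end stop, at z = 72.9 mm with 15 N.
- I gripped the long pin with half-open fingers so as to clear the spool, and pushed it in from the oilstone side, because the pot blocks the other side. There was no side force on the way in, and I stopped at 7 N of shoulder contact.
- After I let go, the wrist picture showed the shoulder about 2–3 mm off the ear. I pushed the butt with closed fingers until it stood firm at 6 N, then withdrew.

**Last checks**
- **Pin and jaw:** the final scene and top views show the pin's nose out of the far ear, the grip against the near ear and the jaw shut.
- **Bystanders:** the pot, oilstone and spool looked unmoved. I compared them by eye only. The short pin was out of the last views, but the arm never went near it.
- **Robot:** the gripper is clear, with wrist force about zero.

**What disagreed**
- The first top-view estimate of the fork was about 3 mm off the wrist-camera one. I used the wrist one, and the pin went in cleanly.
- The push from behind stopped 1–2 mm short of the nominal home position, which is about my measuring error and inside the 8 mm allowed. I did not remeasure the gap at the shoulder after it.

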